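# Hold a pressure cap at its half-turn on the cap test stand

### The job

Get the cap test stand ready and present the wing-grip pressure cap for its safety check: first wind the gauge's peak pointer back to its zero stop with the small knob in the middle of the glass, so that the last test's reading is gone. Then fit the cap on the stand's filler neck with its two pins down through the two notches, push it in against the spring and twist it clockwise (seen from above) to the half-turn mark, midway between the notches and the lock, so that it can vent: do not let it go round into the lock. Finish while still gripping the cap there, because it springs back when let go; leave the other things on the bench where they are.

Things in the scene. Friction and masses are not known exactly. Their poses are not given: they have to be found in the camera images.
- neck_mouth (a point): Centre of the filler neck's mouth: upright bare metal tube on the stand, 68 mm outside diameter. On its axis, at the rim's upper face (67 mm above the bench); z up, x along the notches. The rim is 5 mm thick, with a round 38 mm hole and two opposite notches at +x and -x, 11 mm wide, out to 26.5 mm from the axis.
- half_mark (a point): Narrow cast rib on the outside of the neck's rim, 36 mm from its axis, 45 deg clockwise (from above) of the +x notch: the half-turn mark (a like one opposite). Broad ribs mark the notches and, at 90 deg, the lock. The cap is at the half-turn when its pins and wing point at the narrow ribs.
- neck_pad (a joint): Travel in m of the spring pad inside the neck, 0 = up, grows downward to 0.0165. Round-nosed, black, its top 9 mm below the mouth when free. It meets the cap's foot and pushes it up with 3 N at first, about 8 N at the half-turn, 10.5 N with the cap fully pressed in.
- stand: Test stand bolted to the bench: grey base 200x300x16 mm with neck, gauge and lying pump. Origin on the bench; neck axis at y -85 mm, gauge at y +75 mm. In the neck each notch leads clockwise under a smooth cam that slopes 6 mm down, then at 72 deg over a ridge into the lock pocket (pin at 90 deg), where the cap clicks up 6 mm. Anticlockwise is blocked.
- cap: The pressure cap, 130 g, upright on its foot on the bench. Origin: centre of the foot's underside, z up. Metal plug 34 mm in diameter (foot tapered to 26 mm over 4 mm) with two opposite round pins 7 mm thick along the cap's x axis, centre line 7 mm up, tips 25 mm from the axis. Black disc of 68 mm diameter from 24 to 32 mm up. Fits either way round: 2 mm play round plug and beside pins.
- cap_grip (a point): Middle of the cap's wing grip, on its axis 45 mm above its origin: straight black bar 50 mm long along the cap's x axis (in line with the pins), 14 mm thick, from 32 to 57 mm above the origin. The pins are greased: let go at the half-turn, the cap springs back to the notches and up.
- cap_pin (a point): Tip of the pin at the cap's +x, 25 mm from the axis, 7 mm above the cap's origin. Cap origin below the mouth: 3.5 mm with the pins lying on top of the rim; 24 mm fully pressed in (disc on the rim); about 19 mm resting under the cam at the half-turn; 15.5 mm clicked into the lock. To turn it must be 16 mm (at the notch) to 22 mm (at the ridge) below the mouth.
- reset_knob (a point): Centre of the top of the knurled black reset knob in the middle of the gauge's glass, 79.5 mm above the bench: an upright cylinder, 22 mm in diameter, 22 mm high, its foot 1.5 mm above the glass; it turns about z. The gauge is a round dial, 103 mm in diameter, face up, on the stand, 160 mm from the neck (along neck_mouth's +y).
- peak_pointer (a joint): Angle in rad of the peak pointer (dark needle with a broad flag end, fixed to the reset knob): 0 at its zero stop, growing clockwise seen from above. Turn the knob anticlockwise to bring it back. Stiff (0.06 N m), it stays where it is left. It starts 0.6 to 1.4 up the scale; the thin live pointer rests at zero.
- screw_cap: A bystander: plain round fluted black screw cap, 60 mm in diameter, 26 mm high, no wing and no pins; lies beside the pressure cap. Origin: centre of its underside.
- spray_bottle: A bystander: trigger spray bottle, 61x127 mm, 242 mm high, at the back right. Origin: centre of its underside.
- nail_jar: A bystander: glass jar of nails with a screw lid, 70 mm wide, 97 mm high, at the back left. Origin: centre of its underside.
- spanner: A bystander: steel combination spanner, 204 mm long, lying along the front edge of the bench. Origin: centre of its underside.
- masking_tape: A bystander: roll of masking tape, 98 mm across, 25 mm high, lying at the front left. Origin: centre of its underside.
- small_tin: A bystander: tin can, 75 mm in diameter, 58 mm high, at the back left. Origin: centre of its underside.
- level: A bystander: spirit level, 240 mm long, 47 mm high, standing on edge at the right. Origin: centre of its underside.
Mind the look-alikes: they are no part of the job. What is shaped like the cap but blue or brown is not meant.

How it is judged:
On the way, in this order (a step that is already met when the one before it is completed fails the run):
1. the peak pointer is back at its zero stop (value of joint peak_pointer below 0.08 rad), for 0.2 s.
2. the cap is pressed into the neck, its pins through the notches and below the rim (horizontal distance between cap and neck_mouth below 0.004 m and z of cap in the frame of neck_mouth below -0.0158 m), for 0.05 s.
At the end, for the whole second after the job is handed in: Peak pointer within 0.08 rad of zero; cap upright in the neck (axis within 4 mm, tilt under 0.1 rad), pins under the rim (origin 15.8 to 25.5 mm below the mouth), turned 0.52 to 1.05 rad (30 to 60 deg) clockwise from the notches, and gripped with more than 2 N (all of step 2 and value of joint peak_pointer below 0.08 rad and z of cap in the frame of neck_mouth above -0.0255 m and angle between the x axis of cap and the x axis of neck_mouth, either way round between 0.52 and 1.05 rad and ((x of cap_pin in the frame of neck_mouth above 0.008 m and y of cap_pin in the frame of neck_mouth below -0.008 m) or (x of cap_pin in the frame of neck_mouth below -0.008 m and y of cap_pin in the frame of neck_mouth above 0.008 m)) and angle between cap's own z axis and vertical below 0.1 rad and contact force between the fingers and cap above 2 N); the arm keeps its last pose, push and grip.
It fails at once if the cap was turned on past 72 deg, over the ridge into its lock (horizontal distance between cap and neck_mouth below 0.008 m and z of cap in the frame of neck_mouth below -0.013 m and angle between the x axis of cap and the x axis of neck_mouth, either way round above 1.25 rad).
It fails at once if a bystander was shoved more than 30 mm (distance of any of screw_cap, spray_bottle, nail_jar, spanner, masking_tape, small_tin, level from where it was at the start of the episode above 0.03 m).
It also fails if it takes over 54 s, if anything falls off the work surface, if the arm or the gripper's body presses on something with over 40 N, if the wrist force passes 120 N, or if a joint passes its speed limit or range.

### The arm

A 6-joint arm with a two-finger parallel gripper is mounted at the origin on a cart in front of the work surface, level with it; the furniture and walls round the work are solid. World frame = base frame: x ahead of the robot, y to its left, z up, the work surface at z = 0. Lengths are in m, angles in rad, forces in N, time in s.
With the tool pointing down it reaches from about 0.325 to 0.875 m from the base axis. Payload 4.4 kg.
Tool frame: the origin (TCP) lies on the centre line of the jaws, within the pads' length; the fingertips stand bot.tip_reach ahead of it and the grasp point (between the pads) lies 3 mm ahead of it (bot.tip_reach is the distance from the TCP to the fingertips, in m); z points along the fingers, y is the line along which they close (so a half turn about z gives the same grasp; the last joint's range is limited). The gripper opens to 85 mm and grips with 20 to 120 N. Pads are 22 mm wide; open, the fingers measure 114 mm over their backs; the gripper's body (76 mm by 85 mm) begins 54 mm behind the grasp point. The pads swing forward as they close: fully open they stand 13 mm farther back than shut.
Start: joints at [1.175, 0.207, 1.542, -0, 1.393, -0.15], TCP at [0.139, 0.558, 0.253] pointing down, gripper open.
Joint ranges: [-2.73, 2.73], [-0.86, 2.22], [0.23, 2.46], [-1.11, 4.25], [0.08, 2.63], [-2.82, 2.82]. Speed limits (rad/s): [2.79, 2.79, 3.14, 3.14, 3.14, 3.14].

### API

Orientations are given as [roll, pitch, yaw] about the fixed x, y, z axes, in that order (R = Rz(yaw) Ry(pitch) Rx(roll)).
In Python, from rig import bot gives the robot as it stands. The module is installed in compiled form; this text tells all that it offers.
- The arm moves only by the tool servo_tool, never from a script. Its argument "plan" is text: rows parted by semicolons, each of 6 numbers parted by spaces: the shift along the tool's x, y, z in cm, then the turn, a rotation vector about the tool's x, y, z in rad. A call has 1 to 5 rows; each row is the pose to reach, as a shift and turn from the pose commanded when the call began, along the tool's axes at that moment; what a row does not reach only later rows make up. A row lasts 1/12 s, in which the tool goes at most 41.7 mm and 7.16 degrees, less where a joint would pass 70% of its speed; a pose out of reach is approached as far as the arm can. A call with a gripper value outside its range is refused whole. "grip" is the gripper's target within -1 to 1 (shut at 1, half-way at 0, fully open at -1), set as the call begins (left out, the last holds). The fingers move at their own pace and stop on an object; "force" is the grip in N (left out, the last holds). Time passes only in rows, so rows that repeat a pose let the fingers close. It gives the time, the measured TCP pose, the force, the opening and the grip force at its end, in the units of the state.
- bot.sense(): the state, without advancing time (a new reading comes with each control period).
- bot.read_camera(name): name is "side" or "top" or "wrist"; returns the picture (400x640x3 uint8, red, green, blue); there is no depth.
- bot.calibration(name): a dict with "K" (3x3 intrinsics, pixels), "k1" (the pictures are not rectified: a ray, as slopes to the right and down, at radius r is drawn at 1 + k1 r^2 times it, then the intrinsics apply), "eye" and "orientation" of the camera in the world; the wrist camera has in their place "mount" (4x4, takes a point from camera to tool coordinates, whose origin is the TCP and whose axes are the flange's). Camera axes: x right, y down, z forward; pixel columns grow to the right and rows downward; lengths in m; the calibration is good to about 2 mm. A picture is of the moment at which its call begins: read the wrist's pose just before it. calibration takes no time and is no camera call.
- bot.hand_in(): hands the job in; it is judged then, once.
The state is a dict: "t": time; "joints": joint angles; "joint_velocities": joint speeds; "joint_torque": joint torques, N m; "tcp_pos": TCP position; "ee_rot": TCP orientation; "ft_force": force on the tool from outside, world axes, zero at the start; "moment": the same for the moment, N m; "finger_gap": finger opening in m; "grasp_force": force on a finger pad.
Only numpy, scipy, OpenCV 4.12 (cv2) and the standard library are available. Lean on these libraries where they do the work, as an engineer would, in place of code of your own. Each camera call takes 0.05 s, during which the arm holds its last target. There are 200 camera calls.

## Working session

There is one attempt and no reset: what is moved stays moved. The work goes in short steps, Python scripts to look and compute and a tool call to move; the robot and the scene stay as the last step left them, time stands still between calls to the robot, and variables do not carry over. Pictures are saved under pics/ and viewed, at most 10 in all, crops included, and the job is handed in when it is done.

Besides the shell and the picture viewer there is one more tool, called after "Call:" by a JSON object that holds its "api" and its "payload", one argument or row to a line. servo_tool: Moves the arm, as the interface text tells. Its arguments: {"type":"object","properties":{"plan":{"type":"string"},"grip":{"type":"number"},"force":{"type":"number"}},"required":["plan"]}

```bash
mkdir -p pics
cat > h.py <<'E'
import numpy as np, cv2
from rig import bot
from scipy.spatial.transform import Rotation as R
def cam(name, s=None):
    c=bot.calibration(name); K=np.array(c["K"]);k1=c["k1"]
    if name=="wrist":
        s=s or bot.sense(); M=np.array(c["mount"]); Rt=R.from_euler("xyz",s["ee_rot"]).as_matrix()
        Rc=Rt@M[:3,:3]; e=Rt@M[:3,3]+np.array(s["tcp_pos"])
    else:
        e=np.array(c["eye"]); o=np.array(c["orientation"]); Rc=o if o.shape==(3,3) else R.from_euler("xyz",o).as_matrix()
    return K,k1,Rc,e
def ray(C,u,v):
    K,k1,Rc,e=C; d=np.array([(u-K[0,2])/K[0,0],(v-K[1,2])/K[1,1]]); x=d.copy()
    for _ in range(30): x=d/(1+k1*(x@x))
    r=Rc@np.array([x[0],x[1],1]); return e,r/np.linalg.norm(r)
def atz(C,u,v,z):
    e,r=ray(C,u,v); return e+r*(z-e[2])/r[2]
def proj(C,p):
    K,k1,Rc,e=C; q=Rc.T@(np.array(p)-e); x=q[:2]/q[2]; x=x*(1+k1*(x@x)); return K[:2,:2]@x+K[:2,2]
def tri(rs):
    A=np.zeros((3,3));b=np.zeros(3)
    for e,r in rs:
        P=np.eye(3)-np.outer(r,r);A+=P;b+=P@e
    p=np.linalg.solve(A,b); return p,[np.linalg.norm((np.eye(3)-np.outer(r,r))@(p-e)) for e,r in rs]
def snap(name,fn,box=None,scale=1):
    s=bot.sense(); im=bot.read_camera(name); np.save("pics/"+fn+".npy",im)
    if box: im=im[box[1]:box[3],box[0]:box[2]]
    if scale!=1: im=cv2.resize(im,None,fx=scale,fy=scale,interpolation=cv2.INTER_CUBIC)
    cv2.imwrite("pics/"+fn+".png",im[:,:,::-1]); return s
E
python3 - <<'E'
from h import *
print(bot.sense(), bot.tip_reach)
for n in ("top","side"):
    snap(n,n+"0"); print(n,bot.calibration(n))
print(bot.calibration("wrist"))
E
```

```text
{'t': 0.0, 'joints': array([ 1.17549412e+00,  2.07431307e-01,  1.54302126e+00, -2.64463737e-06,
        1.39350928e+00, -1.50506131e-01]), 'joint_velocities': array([ 0.00159837,  0.00089375,  0.00026496, -0.00041117, -0.00148017,
       -0.00093882]), 'joint_torque': array([ 1.11074787e-03, -3.83037543e+01, -2.91597658e+01, -2.86435770e-04,
        1.04633873e-02, -1.05174391e-05]), 'tcp_pos': array([0.13908298, 0.55716269, 0.25208738]), 'ee_rot': array([-3.13924986e+00, -3.52660116e-04,  2.89679663e+00]), 'ft_force': array([ 0.06464191, -0.68532446,  0.34809983]), 'moment': array([ 0.04369212,  0.03482247, -0.04745229]), 'grasp_force': 0.0, 'finger_gap': 0.08515797508352728} 0.022
top {'K': array([[424.75078948,   0.        , 320.17681023],
       [  0.        , 424.75078948, 202.00053596],
       [  0.        ,   0.        ,   1.        ]]), 'k1': -0.05002944382928891, 'eye': array([ 0.23954492, -0.12961459,  1.36984661]), 'orientation': array([-2.89842302,  0.00426864, -1.46718648])}
side {'K': array([[479.69459236,   0.        , 313.38736612],
       [  0.        , 479.69459236, 202.91500836],
       [  0.        ,   0.        ,   1.        ]]), 'k1': -0.007820688765274373, 'eye': array([0.36521645, 1.64204375, 0.99616116]), 'orientation': array([-2.0625345 ,  0.02545886, -3.03190593])}
{'K': array([[352.37403176,   0.        , 318.89104943],
       [  0.        , 352.37403176, 203.01868753],
       [  0.        ,   0.        ,   1.        ]]), 'k1': -0.057467901813592424, 'mount': array([[ 1.58352773e-04, -9.53078093e-01, -3.02724501e-01,
         7.77159038e-02],
       [ 9.99999873e-01,  5.92152752e-06,  5.04449008e-04,
         4.22580818e-04],
       [-4.78986707e-04, -3.02724542e-01,  9.53077973e-01,
        -1.20571108e-01],
       [ 0.00000000e+00,  0.00000000e+00,  0.00000000e+00,
         1.00000000e+00]])}
```

View pics/top0.png

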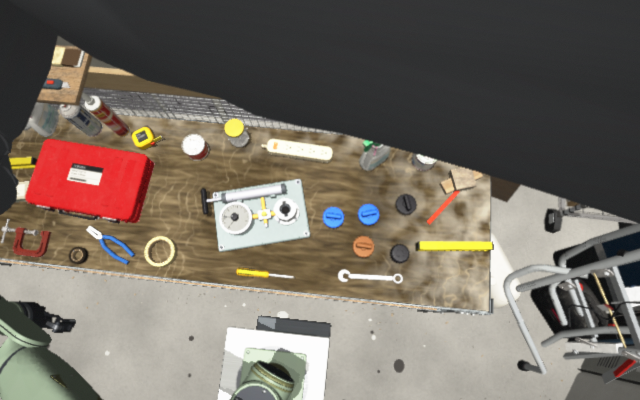

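View pics/side0.png

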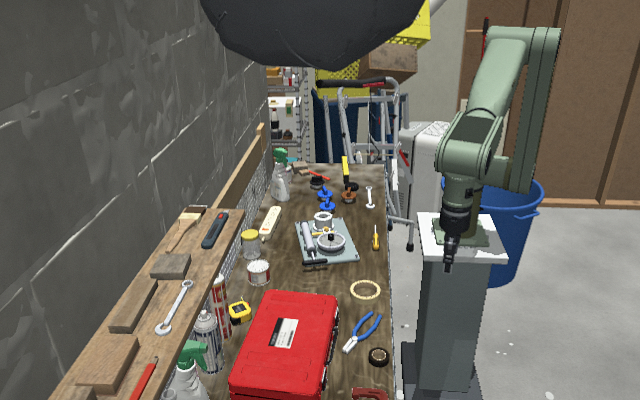

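The top view shows the gauge at about (236,218), the neck at (285,209), the black winged cap at (405,203) and the plain screw cap at (400,253). The blue and brown caps are look-alikes. The side view shows the gauge at about (330,241) and the neck at (323,217).

Run:
```python
from h import *
C=cam("top")
for n,u,v,z in [("gauge",236,217,.06),("knob",235,215,.0795),("neck",285,209,.067),("cap",405,203,.05),("screw",400,253,.026)]:
    print(n,atz(C,u,v,z).round(3))
S=cam("side")
print("tri knob",tri([ray(C,235,215),ray(S,329,238)]))
s=bot.sense();Rt=R.from_euler("xyz",s["ee_rot"]).as_matrix();print(Rt.round(3))
im=np.load("pics/top0.npy")
a=cv2.resize(im[170:260,190:290],None,fx=4,fy=4,interpolation=cv2.INTER_CUBIC)
b=cv2.resize(im[170:260,360:460],None,fx=4,fy=4,interpolation=cv2.INTER_CUBIC)
cv2.imwrite("pics/crop1.png",np.hstack([a,b])[:,:,::-1])
```

```text
gauge [0.486 0.169 0.06 ]
knob [0.489 0.169 0.079]
neck [0.527 0.017 0.067]
cap [ 0.589 -0.361  0.05 ]
screw [ 0.431 -0.358  0.026]
tri knob (array([0.49314766, 0.17298131, 0.06074058]), [np.float64(0.0008125683775931459), np.float64(0.0008125683775931863)])
[[-0.97   0.242 -0.001]
 [ 0.242  0.97  -0.002]
 [ 0.    -0.002 -1.   ]]
```

View pics/crop1.png

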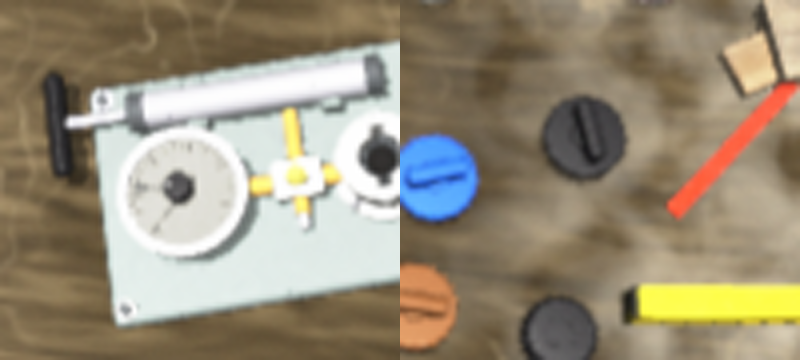

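The 4x crop puts the knob at full-image (234.5,216.5) and the winged cap at (406,204.5), with its bar running roughly up in the image. I'll go over the gauge for a closer look.

Call:
{"api": "servo_tool", "payload": {
  "plan": "-3.3 -2.25 0.4 0 0 0; -6.6 -4.5 0.8 0 0 0; -9.9 -6.75 1.2 0 0 0; -13.2 -9 1.6 0 0 0; -16.5 -11.25 2 0 0 0",
  "grip": -1
}}

```text
t: 0.52
tcp_pos: [0.2726, 0.4071, 0.2326]
ee_rot: [-3.141, -0.0, 2.898]
ft_force: [0.2, 0.5, 0.3]
finger_gap: 0.0855
grasp_force: 0.0
```

Call:
{"api": "servo_tool", "payload": {
  "plan": "-3.3 -2.25 0.5 0 0 0; -6.6 -4.5 1 0 0 0; -9.9 -6.75 1.5 0 0 0; -13.2 -9 2 0 0 0; -16.5 -11.25 2.5 0 0 0"
}}

```text
t: 0.93
tcp_pos: [0.4056, 0.2578, 0.2078]
ee_rot: [-3.141, -0.0, 2.897]
ft_force: [0.7, 1.1, 0.1]
finger_gap: 0.0853
grasp_force: 0.0
```

Call:
{"api": "servo_tool", "payload": {
  "plan": "-3.3 -2.25 0.9 0 0 0; -6.6 -4.5 1.8 0 0 0; -10.3 -6.7 2.5 0 0 0; -10.3 -6.7 2.5 0 0 0; -10.3 -6.7 2.5 0 0 0"
}}

```text
t: 1.35
tcp_pos: [0.4894, 0.1677, 0.1823]
ee_rot: [-3.141, -0.002, 2.892]
ft_force: [0.1, -0.1, 0.1]
finger_gap: 0.0851
grasp_force: 0.0
```

Run:
```python
from h import *
s=snap("wrist","w1"); print(s["tcp_pos"],s["ee_rot"],s["t"],s["joints"])
np.save("pics/w1s.npy",s,allow_pickle=True)
C=cam("wrist",s); print(proj(C,[.488,.169,.0795]),proj(C,[.527,.017,.067]))
```

```text
[0.48938404 0.16769859 0.18227657] [-3.14087271e+00 -1.85725016e-03  2.89238584e+00] 1.35 [ 1.62675080e-01  1.57408891e-01  1.75446913e+00  8.88451402e-05
  1.23170478e+00 -1.15894474e+00]
[319.56736275 210.56741568] [143.53758903 296.36197802]
```

View pics/w1.png

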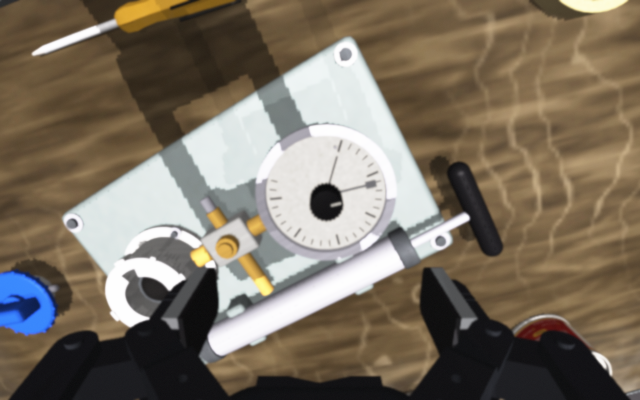

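The wrist view shows the knob at about (326,202). The thin live pointer points to (340,142) and the flagged peak pointer to (371,184), about 1.1 rad clockwise of it. The neck is at about (150,290), partly behind a finger.

```bash
cat >> h.py <<'E'
def blob(im,box,thr,area=50):
    g=im.max(2)[box[1]:box[3],box[0]:box[2]]
    n,l,st,c=cv2.connectedComponentsWithStats((g<thr).astype(np.uint8))
    k=1+np.argmax(st[1:,4]); return c[k]+np.array(box[:2]),st[k]
def sil(C,x,y,z0,z1,r):
    t=np.linspace(0,2*np.pi,40); P=[proj(C,[x+r*np.cos(a),y+r*np.sin(a),z]) for z in (z0,z1) for a in t]
    h=cv2.convexHull(np.float32(P)); m=cv2.moments(h); return np.array([m["m10"]/m["m00"],m["m01"]/m["m00"]]),m["m00"]
E
python3 - <<'E'
from h import *
from scipy.optimize import least_squares as ls
s=np.load("pics/w1s.npy",allow_pickle=True).item(); W=cam("wrist",s); T=cam("top")
w=np.load("pics/w1.npy"); t=np.load("pics/top0.npy")
bw,sw=blob(w,(300,175,350,230),70); bt,st=blob(t,(226,206,244,226),110)
print(bw,sw,bt,st, sil(W,.489,.168,.0575,.0795,.011)[1],sil(T,.489,.168,.0575,.0795,.011)[1])
f=lambda p:np.r_[sil(W,p[0],p[1],p[2]-.022,p[2],.011)[0]-bw,(sil(T,p[0],p[1],p[2]-.022,p[2],.011)[0]-bt)]
q=ls(f,[.489,.168,.0795],x_scale=.01,diff_step=1e-3); print(q.x,q.fun)
f2=lambda p:sil(W,p[0],p[1],.0575,.0795,.011)[0]-bw
q=ls(f2,[.489,.168]); print("given z",q.x)
x,y=q.x
# pointers on glass: angle in world
for n,u,v in (("live",340,142),("peak",371,184)):
    p=atz(W,u,v,.058); print(n,p.round(3),np.arctan2(p[1]-y,p[0]-x))
Rt=R.from_euler("xyz",s["ee_rot"]).as_matrix()
print("tool move cm to knob", 100*Rt.T@(np.array([x,y,.072])-s["tcp_pos"]))
E
```

```text
[325.24821002 201.58114558] [ 11   9  31  36 838] [234.48571429 216.77142857] [ 5  7  7  8 35] 1047.0097397600766 51.58622131077573
[0.48693856 0.17338308 0.07494255] [-0.04856393 -0.06921709 -0.10267398 -0.36237513]
given z [0.48559064 0.17367267]
live [0.45  0.193 0.058] 2.638243549881746
peak [0.485 0.208 0.058] 1.597672036928419
tool move cm to knob [ 0.49448183  0.49333409 11.0282418 ]
```

Call:
{"api": "servo_tool", "payload": {
  "plan": "0.3 0.3 2.5 0 0 0; 0.5 0.5 5 0 0 0; 0.5 0.5 7 0 0 0; 0.5 0.5 7 0 0 0; 0.5 0.5 7 0 0 0",
  "grip": 0,
  "force": 30
}}

```text
t: 1.82
tcp_pos: [0.483, 0.1768, 0.1125]
ee_rot: [-3.14, -0.003, 2.899]
ft_force: [-0.3, -0.2, -0.1]
finger_gap: 0.0426
grasp_force: 0.0
```

Call:
{"api": "servo_tool", "payload": {
  "plan": "0 0 1.5 0 0 0; 0 0 3 0 0 0; 0 0 3 0 0 0; 0 0 3 0 0 0"
}}

```text
t: 2.15
tcp_pos: [0.4852, 0.1763, 0.0844]
ee_rot: [3.141, 0.001, 2.898]
ft_force: [-0.2, 0.0, 0.8]
finger_gap: 0.043
grasp_force: 0.0
```

Call:
{"api": "servo_tool", "payload": {
  "plan": "0 0 0 0 0 0; 0 0 0 0 0 0; 0 0 0 0 0 0; 0 0 0 0 0 0; 0 0 0 0 0 0",
  "grip": 1
}}

```text
t: 2.57
tcp_pos: [0.4857, 0.1737, 0.0855]
ee_rot: [-3.138, 0.002, 2.898]
ft_force: [-3.4, -8.5, 7.3]
finger_gap: 0.0208
grasp_force: 29.2
```

Knob gripped. Now turning it anticlockwise.

Call:
{"api": "servo_tool", "payload": {
  "plan": "0 -0.2 0 0 0 -0.1; 0 -0.2 0 0 0 -0.2; 0 -0.2 0 0 0 -0.3; 0 -0.2 0 0 0 -0.4; 0 -0.2 0 0 0 -0.5"
}}

```text
t: 2.98
tcp_pos: [0.4856, 0.1731, 0.0855]
ee_rot: [-3.14, 0.002, -2.881]
ft_force: [-2.7, -3.3, 5.6]
finger_gap: 0.0209
grasp_force: 29.3
```

Call:
{"api": "servo_tool", "payload": {
  "plan": "0 0 0 0 0 -0.1; 0 0 0 0 0 -0.2; 0 0 0 0 0 -0.3; 0 0 0 0 0 -0.4; 0 0 0 0 0 -0.5"
}}

```text
t: 3.4
tcp_pos: [0.4858, 0.1729, 0.0855]
ee_rot: [-3.139, 0.001, -2.381]
ft_force: [-1.1, -4.8, 5.3]
finger_gap: 0.0206
grasp_force: 29.3
```

```bash
python3 -c "
from h import *
s=bot.sense();print(s['tcp_pos'],s['ee_rot'],s['ft_force'],s['moment'],s['joints'])"
```

```text
[0.48578988 0.17287228 0.08551293] [-3.13856254e+00  6.87130263e-04 -2.38136314e+00] [-1.12584017 -4.8034979   5.34918652] [-0.74301274  0.25095357 -0.0784506 ] [ 0.17516337  0.2882346   1.8274278  -0.00251356  1.02368542 -2.15455623]
```

Call:
{"api": "servo_tool", "payload": {
  "plan": "0 0 0 0 0 -0.05; 0 0 0 0 0 -0.1; 0 0 0 0 0 -0.15; 0 0 0 0 0 -0.15"
}}

```text
t: 3.73
tcp_pos: [0.4864, 0.1736, 0.0854]
ee_rot: [-3.138, 0.003, -2.236]
ft_force: [-0.1, -1.4, 4.5]
finger_gap: 0.0205
grasp_force: 29.9
```

```bash
python3 -c "
from h import *
s=bot.sense();print(s['tcp_pos'],s['ee_rot'],s['ft_force'],s['moment'],s['joints'])"
```

```text
[0.48639749 0.17355506 0.08543505] [-3.13822747e+00  2.50155392e-03 -2.23555866e+00] [-0.06564583 -1.3798695   4.48112692] [-0.32002293  0.03704493  0.0852603 ] [ 1.75519808e-01  2.88725829e-01  1.82697742e+00 -9.81590803e-04
  1.02178096e+00 -2.30079578e+00]
```

Call:
{"api": "servo_tool", "payload": {
  "plan": "0 0 0 0 0 -0.05; 0 0 0 0 0 -0.1; 0 0 0 0 0 -0.15; 0 0 0 0 0 -0.15"
}}

```text
t: 4.07
tcp_pos: [0.487, 0.1747, 0.0854]
ee_rot: [-3.138, 0.005, -2.088]
ft_force: [1.4, 2.6, 5.4]
finger_gap: 0.0208
grasp_force: 29.9
```

```bash
python3 -c "
from h import *
s=bot.sense();print(s['tcp_pos'],s['ee_rot'],s['ft_force'],s['moment'],s['joints'])"
```

```text
[0.48702072 0.17471869 0.0854372 ] [-3.13776606  0.00485107 -2.08757585] [1.4253171  2.56141945 5.42096783] [ 0.42654704 -0.30158074 -0.06169408] [ 1.76328370e-01  2.89303434e-01  1.82620423e+00  1.51008566e-03
  1.02004234e+00 -2.44926186e+00]
```

Call:
{"api": "servo_tool", "payload": {
  "plan": "0 0 0 0 0 0; 0 0 0 0 0 0; 0 0 0 0 0 0",
  "grip": 0
}}

```text
t: 4.32
tcp_pos: [0.4837, 0.1735, 0.0828]
ee_rot: [3.14, -0.001, -2.087]
ft_force: [-0.5, -0.4, -0.4]
finger_gap: 0.0424
grasp_force: 0.0
```

Call:
{"api": "servo_tool", "payload": {
  "plan": "0 0 -3 0 0 0; 0 0 -6 0 0 0; 0 0 -9.5 0 0 0; 0 0 -9.5 0 0 0; 0 0 -9.5 0 0 0",
  "grip": -1
}}

```text
t: 4.73
tcp_pos: [0.4861, 0.174, 0.1806]
ee_rot: [-3.138, 0.003, -2.087]
ft_force: [-0.1, -0.1, -0.4]
finger_gap: 0.086
grasp_force: 0.0
```

Run:
```python
from h import *
s=snap("wrist","w2"); print(s["tcp_pos"],s["ee_rot"],s["t"],s["joints"])
np.save("pics/w2s.npy",s,allow_pickle=True)
C=cam("wrist",s); print(proj(C,[.486,.1735,.0795]),proj(C,[.527,.017,.067]))
```

```text
[0.48606083 0.17398566 0.18061069] [-3.13770543e+00  2.96340598e-03 -2.08683958e+00] 4.7333 [ 1.76099758e-01  1.53122928e-01  1.76324581e+00 -2.12227122e-04
  1.22034002e+00 -2.44937151e+00]
[318.72818898 211.43805561] [136.2685426   27.40682314]
```

View pics/w2.png

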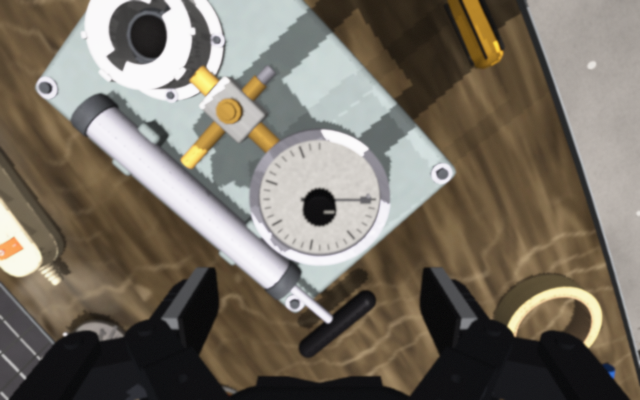

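The knob and flag now point along (320,200)→(366,200), and the thin pointer is no longer separate from it. The neck's hole is at about (148,36) with notches near (120,62) and (178,10).

Run:
```python
from h import *
s=np.load("pics/w2s.npy",allow_pickle=True).item(); W=cam("wrist",s)
p=atz(W,366,200,.058); q=atz(W,376,200,.058); print([np.arctan2(a[1]-.1736,a[0]-.486) for a in (p,q)])
for u,v in((148,36),(120,62),(178,10),(138,41)): print(atz(W,u,v,.067).round(4))
im=np.load("pics/w2.npy")
a=cv2.resize(im[0:110,75:235],None,fx=5,fy=5,interpolation=cv2.INTER_CUBIC)
cv2.imwrite("pics/crop2.png",a[:,:,::-1])
```

```text
[np.float64(2.6653714212875212), np.float64(2.6585624498760407)]
[0.5236 0.0249 0.067 ]
[0.5485 0.0279 0.067 ]
[0.4987 0.0225 0.067 ]
[0.5308 0.0239 0.067 ]
```

View pics/crop2.png

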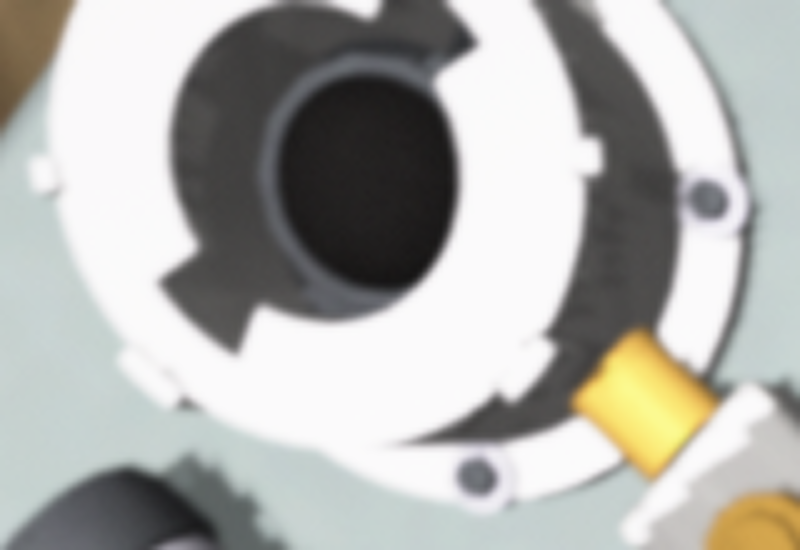

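The crop shows the neck rim centred at crop (317,164), so the image point is (138.4,32.8). The near notch's end is at crop (201,318), and the narrow half-turn ribs are at crop (590,157) and (42,173).

Run:
```python
from h import *
s=np.load("pics/w2s.npy",allow_pickle=True).item(); W=cam("wrist",s); T=cam("top")
f=lambda u,v,z=.067: atz(W,75+u/5,v/5,z)
c=f(317,164); n=f(201,318); h1=f(590,157);h2=f(42,173)
print("c",c,"notch",n,np.linalg.norm(n-c),"yaw",np.arctan2(*(n-c)[1::-1]))
d=h2-h1; print("ribs",np.linalg.norm(d)/2,np.arctan2(d[1],d[0]),(h1+h2)/2, "top proj",proj(T,c))
g=np.array([.486,.1736])-c[:2]; print("gauge dist",np.linalg.norm(g),"yaw",np.arctan2(-g[0],g[1]))
print(tri([ray(W,138.4,32.8),ray(T,285.5,209)]))
# cap
p=atz(T,406.3,204.5,.04); print("cap",p)
```

```text
c [0.52771581 0.02022274 0.067     ] notch [0.55181223 0.02698379 0.067     ] 0.025026969679752202 yaw 0.2735496696213945
ribs 0.03526530316512846 -0.5192488323176148 [0.52829179 0.0198182  0.067     ] top proj [284.09942808 208.53426529]
gauge dist 0.1589490299512886 yaw 0.2655579769532628
(array([0.52960967, 0.01688371, 0.05838399]), [np.float64(0.0010434902973814623), np.float64(0.0010434902973814441)])
cap [ 0.58727074 -0.36698891  0.04      ]
```

Call:
{"api": "servo_tool", "payload": {
  "plan": "3 -2.5 -0.4 0 0 0; 6 -5.1 -0.8 0 0 0; 9 -7.6 -1.2 0 0 0; 12 -10.1 -1.6 0 0 0; 15 -12.6 -2 0 0 0"
}}

```text
t: 5.2
tcp_pos: [0.5188, -0.0186, 0.1959]
ee_rot: [3.138, -0.004, -2.091]
ft_force: [0.8, -0.2, 0.1]
finger_gap: 0.0851
grasp_force: 0.0
```

Call:
{"api": "servo_tool", "payload": {
  "plan": "3 -2.5 0 0 0 0; 6 -5.1 0 0 0 0; 9 -7.6 0 0 0 0; 12 -10.1 0 0 0 0; 15 -12.6 0 0 0 0"
}}

```text
t: 5.62
tcp_pos: [0.5659, -0.0827, 0.1924]
ee_rot: [-3.127, -0.048, -2.148]
ft_force: [-0.8, -0.1, 0.6]
finger_gap: 0.0852
grasp_force: 0.0
```

Call:
{"api": "servo_tool", "payload": {
  "plan": "3 -2.5 0 0 0 0.12; 6 -5.1 0 0 0 0.24; 9 -7.6 0 0 0 0.36; 12.1 -10.2 0 0 0 0.48; 12.1 -10.2 0 0 0 0.6"
}}

```text
t: 6.03
tcp_pos: [0.5867, -0.246, 0.2016]
ee_rot: [-3.096, -0.029, -2.758]
ft_force: [-1.0, 0.7, 0.3]
finger_gap: 0.0854
grasp_force: 0.0
```

Call:
{"api": "servo_tool", "payload": {
  "plan": "0 0 0 0 0 0.1; 0 0 0 0 0 0.2; 0 0 0 0 0 0.2; 0 0 0 0 0 0.2"
}}

```text
t: 6.37
tcp_pos: [0.586, -0.2385, 0.2008]
ee_rot: [-3.097, -0.022, -2.944]
ft_force: [0.4, -0.1, 0.8]
finger_gap: 0.0852
grasp_force: 0.0
```

Run:
```python
from h import *
s=snap("wrist","w3"); print(s["tcp_pos"],s["ee_rot"],s["t"],s["joints"])
np.save("pics/w3s.npy",s,allow_pickle=True)
```

```text
[ 0.58596718 -0.2384746   0.20077288] [-3.09681715 -0.02155239 -2.94365648] 6.3667 [-0.50064553  0.36704841  1.44985604 -0.04979104  1.31267893 -2.25743761]
```

View pics/w3.png

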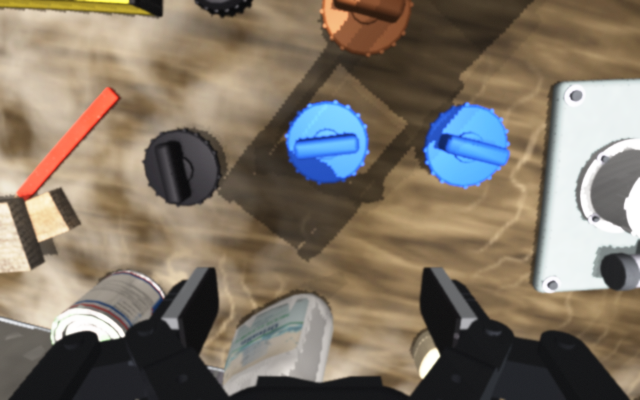

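The black winged cap is at (182,167), with its wing bar running from (168,143) to (178,203), top middle about (172,172). The spray bottle is at (285,340) and a can at (105,310). The arm stopped short because of joint speed.

Run:
```python
from h import *
s=np.load("pics/w3s.npy",allow_pickle=True).item(); W=cam("wrist",s); T=cam("top")
print(tri([ray(W,172,172),ray(T,407,202.5)]))
c=atz(W,172,172,.057);print("cap",c, "disc",atz(W,183,167,.031))
a,b=atz(W,168,143,.057),atz(W,178,203,.057); print("len",np.linalg.norm(a-b),"yaw",np.arctan2(*(b-a)[1::-1]))
print("bottle",atz(W,280,296,.15),atz(W,280,296,.0),"can",atz(W,105,300,.1))
Rt=R.from_euler("xyz",s["ee_rot"]).as_matrix(); c=[.5865,-.366,.2]
Rg=R.from_euler("xyz",[np.pi,0,-2.9]).as_matrix()
print("move cm",100*Rt.T@(np.array(c)-s["tcp_pos"]),"rot",R.from_matrix(Rt.T@Rg).as_rotvec())
```

```text
(array([ 0.5938194 , -0.36841184,  0.04247955]), [np.float64(0.00032747063778718657), np.float64(0.0003274706377870104)])
cap [ 0.58987119 -0.36215469  0.057     ] disc [ 0.59115517 -0.3640678   0.031     ]
len 0.048401123326325776 yaw 0.25320092418372925
bottle [ 0.62069825 -0.2555431   0.15      ] [ 0.71556015 -0.26240841  0.        ] can [ 0.6877339  -0.38872065  0.1       ]
move cm [  2.45326158 -12.49564856   0.69019171] rot [-0.04429621 -0.02252266 -0.04316499]
```

Call:
{"api": "servo_tool", "payload": {
  "plan": "0.6 -3.7 0 -0.02 -0.01 -0.02; 1.2 -7.4 0 -0.04 -0.02 -0.05; 1.8 -11 0 -0.044 -0.022 -0.05; 2.1 -12.4 0 -0.044 -0.022 -0.05; 2.1 -12.4 0 -0.044 -0.022 -0.05"
}}

```text
t: 6.83
tcp_pos: [0.5888, -0.3687, 0.2077]
ee_rot: [-3.138, 0.0, -2.899]
ft_force: [-0.6, 0.3, -0.4]
finger_gap: 0.0855
grasp_force: 0.0
```

Call:
{"api": "servo_tool", "payload": {
  "plan": "0 0 0 0 0 0; 0 0 0 0 0 0"
}}

```text
t: 7.0
tcp_pos: [0.5894, -0.3633, 0.2072]
ee_rot: [3.141, -0.0, -2.895]
ft_force: [0.2, 0.6, 0.1]
finger_gap: 0.0854
grasp_force: 0.0
```

Run:
```python
from h import *
s=snap("wrist","w4"); print(s["tcp_pos"],s["ee_rot"],s["t"],s["joints"])
np.save("pics/w4s.npy",s,allow_pickle=True)
```

```text
[ 0.58935619 -0.36329319  0.20720125] [ 3.14127933e+00 -4.47066845e-05 -2.89501469e+00] 7.0 [-6.77304749e-01  4.87034941e-01  1.26707204e+00  1.55777143e-04
  1.38776264e+00 -2.49470741e+00]
```

View pics/w4.png

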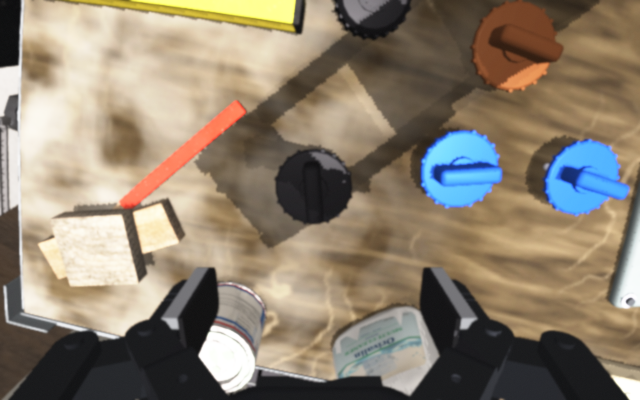

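The cap's disc is centred at (313.5,186), and its wing bar is nearly vertical from (313,163) to (315,222). The bystanders are clear of the fingers' way down.

Run:
```python
from h import *
from scipy.optimize import least_squares as ls
s=np.load("pics/w4s.npy",allow_pickle=True).item(); W=cam("wrist",s)
print("disc",atz(W,313.5,186,.030),"wing",atz(W,314,192,.057))
s3=np.load("pics/w3s.npy",allow_pickle=True).item(); W3=cam("wrist",s3)
print(tri([ray(W,313.5,186),ray(W3,183,167)]),tri([ray(W,314,192),ray(W3,172,172)]))
a,b=atz(W,313,163,.057),atz(W,315,222,.057);print(np.linalg.norm(a-b),np.arctan2(*(b-a)[1::-1]),(a+b)/2)
Rt=R.from_euler("xyz",s["ee_rot"]).as_matrix()
for c in (atz(W,313.5,186,.030),(a+b)/2): print(100*Rt.T@(c-s["tcp_pos"]))
```

```text
disc [ 0.59185676 -0.36679205  0.03      ] wing [ 0.58951754 -0.3665952   0.057     ]
(array([ 0.59303105, -0.36653473,  0.02482637]), [np.float64(0.00017086826262486632), np.float64(0.00017086826262498214)]) (array([ 0.59232096, -0.36606353,  0.04785925]), [np.float64(0.00024845232040336977), np.float64(0.0002484523204031358)])
0.04906922713239913 0.2751685810157571 [ 0.59053371 -0.36632388  0.057     ]
[-0.15788291 -0.40589077 17.71999153]
[-0.04088638 -0.32734996 15.02002123]
```

Call:
{"api": "servo_tool", "payload": {
  "plan": "-0.1 -0.35 3.5 0 0 -0.02; -0.1 -0.35 7 0 0 -0.02; -0.1 -0.35 10.5 0 0 -0.02; -0.1 -0.35 12.5 0 0 -0.02; -0.1 -0.35 12.5 0 0 -0.02",
  "grip": 0,
  "force": 60
}}

```text
t: 7.47
tcp_pos: [0.5875, -0.3631, 0.0756]
ee_rot: [3.132, -0.008, -2.874]
ft_force: [-1.5, 0.9, -1.1]
finger_gap: 0.0427
grasp_force: 0.0
```

Call:
{"api": "servo_tool", "payload": {
  "plan": "0 0 1.2 0 0 0; 0 0 2.2 0 0 0; 0 0 2.2 0 0 0; 0 0 2.2 0 0 0"
}}

```text
t: 7.8
tcp_pos: [0.5917, -0.3683, 0.0616]
ee_rot: [-3.139, 0.001, -2.876]
ft_force: [-0.1, -0.6, -0.7]
finger_gap: 0.0426
grasp_force: 0.0
```

Call:
{"api": "servo_tool", "payload": {
  "plan": "0 0 0 0 0 0; 0 0 0 0 0 0; 0 0 0 0 0 0; 0 0 0 0 0 0; 0 0 0 0 0 0",
  "grip": 1
}}

```text
t: 8.22
tcp_pos: [0.5921, -0.3692, 0.0624]
ee_rot: [-3.138, 0.002, -2.877]
ft_force: [-0.6, 0.2, 5.5]
finger_gap: 0.0126
grasp_force: 60.3
```

```bash
python3 -c "
from h import *
s=bot.sense();print(s['tcp_pos'],s['ee_rot'],s['ft_force'],s['moment'],s['joints'],s['finger_gap'])"
```

```text
[ 0.59210479 -0.36916194  0.06240174] [-3.13771209e+00  2.13584341e-03 -2.87700592e+00] [-0.6376575   0.16822873  5.52029379] [-0.00791876  0.03836286 -0.0248302 ] [-6.81127079e-01  6.44932982e-01  1.34651230e+00 -5.91410404e-04
  1.14575082e+00 -2.51626331e+00] 0.012579353847600396
```

Gripped, and the wing yaw already matches the notch line. Next I lift the cap and carry it to the neck.

Call:
{"api": "servo_tool", "payload": {
  "plan": "0 0 -1 0 0 0; 0 0 -4 0 0 0; 0 0 -7 0 0 0; 0 0 -10 0 0 0; 0 0 -10 0 0 0"
}}

```text
t: 8.63
tcp_pos: [0.5944, -0.3708, 0.1691]
ee_rot: [-3.13, 0.008, -2.877]
ft_force: [1.5, -1.6, 0.4]
finger_gap: 0.0124
grasp_force: 59.7
```

Call:
{"api": "servo_tool", "payload": {
  "plan": "-0.3 3 0 0 0 0; -0.7 6.5 0 0 0 0; -1 10 0 0 0 0; -1.4 13.5 0 0 0 0; -1.7 17 0 0 0 0"
}}

```text
t: 9.05
tcp_pos: [0.5616, -0.1978, 0.1593]
ee_rot: [3.141, -0.001, -2.878]
ft_force: [1.0, -0.9, -1.6]
finger_gap: 0.0125
grasp_force: 59.6
```

Call:
{"api": "servo_tool", "payload": {
  "plan": "-0.4 3.5 0 0 0 0; -0.7 7 0 0 0 0; -1.1 10.5 0 0 0 0; -1.4 14 0 0 0 0; -1.8 17.5 0 0 0 0"
}}

```text
t: 9.47
tcp_pos: [0.533, -0.0244, 0.1593]
ee_rot: [-3.141, -0.002, -2.877]
ft_force: [0.6, -0.8, -1.2]
finger_gap: 0.0124
grasp_force: 59.6
```

Call:
{"api": "servo_tool", "payload": {
  "plan": "-0.3 2.5 0 0 0 0; -0.5 4.7 0 0 0 0; -0.5 4.7 0 0 0 0; -0.5 4.7 0 0 0 0"
}}

```text
t: 9.8
tcp_pos: [0.5261, 0.0217, 0.1594]
ee_rot: [-3.14, -0.001, -2.874]
ft_force: [0.7, -0.6, -1.5]
finger_gap: 0.0125
grasp_force: 59.6
```

Run:
```python
from h import *
s=snap("wrist","w5",(160,60,480,300),2.5); print(s["tcp_pos"],s["ee_rot"],s["t"],s["joints"],s["ft_force"],s["moment"])
np.save("pics/w5s.npy",s,allow_pickle=True)
```

```text
[0.52605229 0.02170022 0.15940563] [-3.14045353e+00 -1.46052310e-03 -2.87427352e+00] 9.8 [-1.22325075e-01  2.03781695e-01  1.75210597e+00 -1.73500009e-03
  1.18662386e+00 -1.95979037e+00] [ 0.69697213 -0.63490603 -1.54915855] [-0.05025373 -0.07642296  0.03354714]
```

View pics/w5.png

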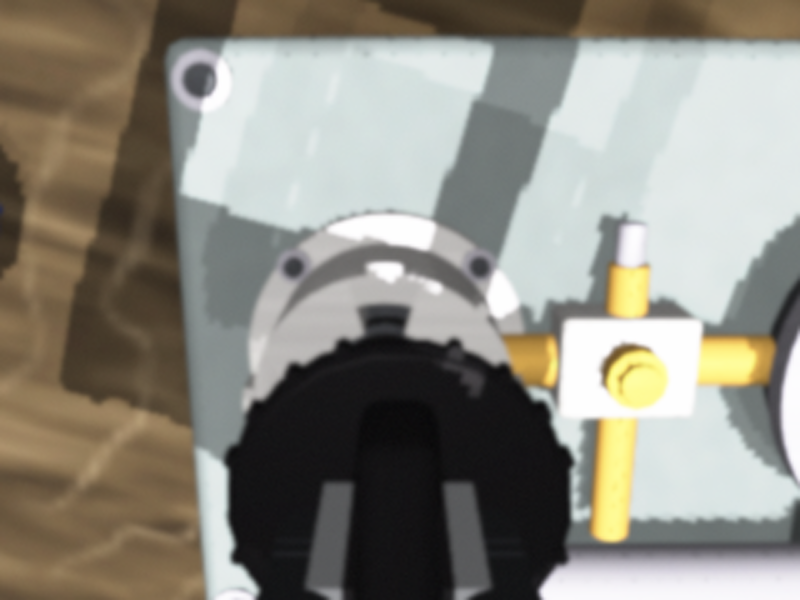

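The hovering cap's disc is centred at crop column 400, with its near rim at crop (400,338). The -x notch's outer edge is centred at crop (385,307), i.e. full image (314,182.8).

Run:
```python
from h import *
s=np.load("pics/w5s.npy",allow_pickle=True).item(); W=cam("wrist",s)
g=lambda u,v,z: atz(W,160+u/2.5,60+v/2.5,z)
ux=np.array([np.cos(.266),np.sin(.266),0])
n=g(385,307,.067); neck=n+.0265*ux; print("neck",neck, "corners width",np.linalg.norm(g(358,307,.067)-g(412,307,.067)))
oz=s["tcp_pos"][2]-.0624
for z in (oz+.024,oz+.032): 
    e=g(400,338,z); print("cap axis from rim",e+.034*ux)
Rt=R.from_euler("xyz",s["ee_rot"]).as_matrix()
# tool x,y of things
for p in (neck,[.528,.020,.067],g(400,338,oz+.024)+.034*ux): print((1000*Rt.T@(np.array(p)-s["tcp_pos"])).round(1))
# wing near end top edge & neck rim left/right edges
print("flange",[ (1000*Rt.T@(g(u,v,.067)-s["tcp_pos"])).round(1) for u,v in ((385,307),(358,307),(412,307))])
```

```text
neck [0.53000421 0.02003806 0.067     ] corners width 0.013459963959333578
cap axis from rim [0.52883797 0.02340193 0.12100563]
cap axis from rim [0.52659008 0.02275786 0.12900563]
[-3.5 -2.5 92.4]
[-1.6 -2.  92.4]
[-3.2  0.9 38.4]
flange [array([23. , -2.5, 92.4]), array([23. , -9.2, 92.4]), array([23. ,  4.2, 92.4])]
```

Call:
{"api": "servo_tool", "payload": {
  "plan": "-0.06 -0.23 1 0 0 0; -0.06 -0.23 2 0 0 0; -0.06 -0.23 3 0 0 0; -0.06 -0.23 3 0 0 0; -0.06 -0.23 3 0 0 0"
}}

```text
t: 10.27
tcp_pos: [0.5271, 0.018, 0.1284]
ee_rot: [-3.142, -0.003, -2.878]
ft_force: [0.2, -0.0, -1.2]
finger_gap: 0.0126
grasp_force: 59.6
```

Call:
{"api": "servo_tool", "payload": {
  "plan": "0 0 0.2 0 0 0; 0 0 0.4 0 0 0; 0 0 0.6 0 0 0; 0 0 0.6 0 0 0"
}}

```text
t: 10.6
tcp_pos: [0.5283, 0.0185, 0.124]
ee_rot: [-3.14, 0.0, -2.877]
ft_force: [0.4, 0.5, -1.8]
finger_gap: 0.0127
grasp_force: 59.6
```

```bash
python3 -c "
from h import *
s=bot.sense();print(s['tcp_pos'],s['ee_rot'],s['ft_force'],s['moment'],(s['tcp_pos'][2]-.0624-.067)*1000)"
```

```text
[0.52826361 0.01851542 0.12403239] [-3.14020771e+00  1.53886223e-04 -2.87680137e+00] [ 0.364602    0.51414639 -1.82143577] [ 0.01205319 -0.00635724 -0.01048879] -5.367610952621768
```

Call:
{"api": "servo_tool", "payload": {
  "plan": "0 0 0.2 0 0 0; 0 0 0.4 0 0 0; 0 0 0.6 0 0 0; 0 0 0.6 0 0 0"
}}

```text
t: 10.93
tcp_pos: [0.5285, 0.0185, 0.1184]
ee_rot: [-3.14, 0.001, -2.877]
ft_force: [-0.9, 0.4, 2.7]
finger_gap: 0.0125
grasp_force: 60.1
```

```bash
python3 -c "
from h import *
s=bot.sense();print(s['tcp_pos'],s['ee_rot'],s['ft_force'],s['moment'],(s['tcp_pos'][2]-.0624-.067)*1000)"
```

```text
[0.52851843 0.0185147  0.11836597] [-3.13998196e+00  6.39591928e-04 -2.87674456e+00] [-0.94310243  0.41933269  2.69929071] [ 0.03900257  0.20953437 -0.02666787] -11.034033369511281
```

The pins are through the notches. Next I push on against the spring.

Call:
{"api": "servo_tool", "payload": {
  "plan": "0 0 0.3 0 0 0; 0 0 0.6 0 0 0; 0 0 0.9 0 0 0; 0 0 1.15 0 0 0; 0 0 1.15 0 0 0"
}}

```text
t: 11.35
tcp_pos: [0.5289, 0.0184, 0.1072]
ee_rot: [-3.14, 0.001, -2.877]
ft_force: [-2.1, 0.7, 8.0]
finger_gap: 0.0126
grasp_force: 60.9
```

```bash
python3 -c "
from h import *
s=bot.sense();print(s['tcp_pos'],s['ee_rot'],s['ft_force'],s['moment'],(s['tcp_pos'][2]-.0624-.067)*1000)"
```

```text
[0.52887867 0.01841515 0.10715645] [-3.13977721e+00  1.27529149e-03 -2.87687060e+00] [-2.14076404  0.67380455  7.99591354] [-0.01417199  0.42241762  0.00142332] -22.24355048724627
```

Call:
{"api": "servo_tool", "payload": {
  "plan": "0 0 0 0 0 0.1; 0 0 0 0 0 0.2; 0 0 0 0 0 0.3; 0 0 0 0 0 0.4; 0 0 0 0 0 0.4"
}}

```text
t: 11.77
tcp_pos: [0.5287, 0.0186, 0.1075]
ee_rot: [-3.141, 0.002, 3.003]
ft_force: [-3.1, 1.6, 7.3]
finger_gap: 0.0126
grasp_force: 60.9
```

```bash
python3 -c "
from h import *
s=bot.sense();print(s['tcp_pos'],s['ee_rot'],s['ft_force'],s['moment'],(s['tcp_pos'][2]-.0624-.067)*1000,s['finger_gap'])"
```

```text
[0.52872866 0.01858265 0.10753445] [-3.14060594e+00  1.54495905e-03  3.00302360e+00] [-3.08308034  1.62098929  7.32019247] [ 0.08554742  0.52011226 -0.03434706] -21.8655476624868 0.012619961941454738
```

Call:
{"api": "servo_tool", "payload": {
  "plan": "0 0 0 0 0 0.1; 0 0 0 0 0 0.2; 0 0 0 0 0 0.3; 0 0 0 0 0 0.38; 0 0 0 0 0 0.38"
}}

```text
t: 12.18
tcp_pos: [0.5287, 0.0189, 0.1075]
ee_rot: [3.141, 0.001, 2.624]
ft_force: [-2.1, 1.5, 6.8]
finger_gap: 0.0126
grasp_force: 60.9
```

Call:
{"api": "servo_tool", "payload": {
  "plan": "0 0 0 0 0 0; 0 0 0 0 0 0; 0 0 0 0 0 0; 0 0 0 0 0 0"
}}

```text
t: 12.52
tcp_pos: [0.5287, 0.0188, 0.1075]
ee_rot: [3.141, 0.002, 2.626]
ft_force: [-2.1, 0.7, 7.8]
finger_gap: 0.0121
grasp_force: 60.9
```

Run:
```python
from h import *
s=snap("wrist","w6",(160,60,480,300),2.5);print(s['tcp_pos'],s['ee_rot'],s['ft_force'],s['moment'],(s['tcp_pos'][2]-.0624-.067)*1000,s['finger_gap'])
```

```text
[0.52873155 0.01883334 0.1075344 ] [3.14139988e+00 1.52489677e-03 2.62617562e+00] [-2.0771558   0.69123062  7.76349833] [ 0.25601499  0.52582234 -0.02147064] -21.865599117492334 0.01211149840750428
```

View pics/w6.png

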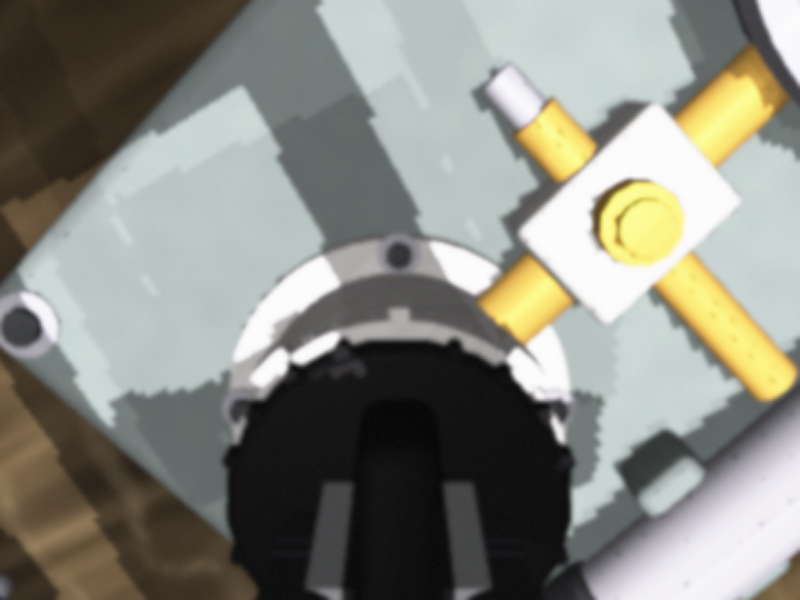

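The wing at crop (400,400–590) points at the narrow rib at crop (400,313). The cap is down at 22 mm and firmly gripped, so I'm handing in.

```bash
python3 -c "
from rig import bot
print(bot.hand_in())"
```

```text
the job is handed in; nothing more can be done
None
```

The peak pointer is back at its zero stop, and the cap is pressed in and held at the half-turn mark, about 22 mm below the mouth and turned about 45°. The job was handed in at about 12.6 s; the judge's verdict was not shown.

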